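# Tap home the coil keys of a three-phase transformer

## Task

Before the top yoke goes on, tap the three rubber-headed wooden keys standing in the open transformer gently down with closed fingertips until each head rests on its yellow coil flange: first the round-headed key, then the square-headed one, then the long-headed one. Do not start a key before the one ahead of it is fully home, pull no key up, and leave the other things on the bench and on the transformer where they are.

Things in the scene. Friction and masses are not known exactly. Their poses are not given: they have to be found in the camera images.
- transformer: heavy unfinished transformer, fixed: three yellow bobbins in a row along its y (centres y = -66, 0, +66 mm), open on top, steel limb ends level with the flange tops. Origin under its centre on the bench; flange tops 110 mm above; 110 (x) by 255 mm (y); end angles 104 mm high. One key stands upright in each coil at x = -34 mm, y = -66, 0 or +66 mm; which key is in which coil varies
- round_head: black rubber head of the round-headed wooden key: round, 26 mm across, 8 mm thick; the rubber gives about 1 mm per 5 N and springs back. Origin at the centre of its top face, z up. Unpressed, its top is 20 mm above the flange at joint value 0 and 8 mm above it when the key is home and the head rests on the flange
- round_key (a joint): how far this key has been pushed down (m): starts between 0 and 0.004, 0.012 is fully home (a firm stop), negative when pulled up. It needs about 3 N to start moving, rising to about 5 N just before home, and stays where it is left
- square_head: black rubber head of the square-headed wooden key: square, 24 x 24 mm, 8 mm thick; the rubber gives about 1 mm per 5 N and springs back. Origin at the centre of its top face, z up. Unpressed, its top is 20 mm above the flange at joint value 0 and 8 mm above it when the key is home and the head rests on the flange
- square_key (a joint): how far this key has been pushed down (m): starts between 0 and 0.004, 0.012 is fully home (a firm stop), negative when pulled up. It needs about 3 N to start moving, rising to about 5 N just before home, and stays where it is left
- long_head: black rubber head of the long-headed wooden key: long, 44 mm (along the row, its y) x 18 mm, 8 mm thick; the rubber gives about 1 mm per 5 N and springs back. Origin at the centre of its top face, z up. Unpressed, its top is 20 mm above the flange at joint value 0 and 8 mm above it when the key is home and the head rests on the flange
- long_key (a joint): how far this key has been pushed down (m): starts between 0 and 0.004, 0.012 is fully home (a firm stop), negative when pulled up. It needs about 3 N to start moving, rising to about 5 N just before home, and stays where it is left
- bush: small bright metal bush, 22 mm across, 16 mm high, standing on a coil flange behind the limb end. To be left alone
- spare_key: spare loose long-headed wooden key with black head, 48 mm long, lying on the bench in front of the transformer: not one of the three to push. To be left alone
- screwdriver: screwdriver, 190 mm, black handle, lying on the bench. To be left alone
- hammer: hammer, 260 mm, black handle, lying on the bench beside the transformer. To be left alone
- bobbin: empty yellow bobbin, 70 mm square, 64 mm high, standing on the bench beside the transformer. To be left alone
- yoke: stack of steel yoke strips, 200 x 44 x 16 mm, lying on the bench behind the transformer. To be left alone
- tape: roll of brown tape, 90 mm across, 25 mm high, lying on the bench. To be left alone

How it is judged:
By the outcome, as a careful person would: the job done as asked, in the order asked, and still so for the second after the job is handed in, with the robot touching nothing.
It also fails if it takes over 48 s, if anything falls off the work surface, if the arm or the gripper's body presses on something with over 40 N, if the wrist force passes 120 N, or if a joint passes its speed limit or range.

## Robot

A 7-joint arm with a two-finger parallel gripper is mounted at the origin on the work surface. World frame = base frame: x ahead of the robot, y to its left, z up, the work surface at z = 0. Lengths are in m, angles in rad, forces in N, time in s.
With the tool pointing down it reaches from about 0.4 to 0.75 m from the base axis. Payload 19.5 kg.
Tool frame: the origin (TCP) lies between the finger pads; the fingertips stand 14 mm ahead of it and the grasp point (between the pads) lies 5 mm behind it; x points along the fingers, y is the direction in which the jaws open and shut, and the axes are right-handed (so a half turn about x gives the same grasp; the last joint's range is limited). The gripper opens to 85 mm and grips with 20 to 120 N. Pads are 22 mm wide; open, the fingers measure 114 mm over their backs; the gripper's body (76 mm by 85 mm) begins 54 mm behind the grasp point. The pads swing forward as they close: fully open they stand 13 mm farther back than shut.
Start: joints at [1.186, 0.707, -0.028, 1.485, 0.022, 0.951, -0.075], TCP at [0.193, -0.542, 0.245] pointing down, gripper open.
Joint ranges: [-2.71, 2.71], [-0.32, 2.16], [-1.57, 1.52], [0, 2.45], [-1.46, 4.6], [0, 2.02], [-2.83, 2.83]. Speed limits (rad/s): [1.89, 1.89, 2.57, 2.57, 3.01, 3.01, 3.01].

## Interface

Orientations are given as a rotation vector (axis times angle).
In Python, from plant import monitor, viewer, bot, spotter gives the robot as it stands. The module is installed in compiled form; this text tells all that it offers.
- The arm moves only by the tool jog_arm, never from a script. Its argument "motion" is a list of rows, each a list of 5 numbers: the opening, from -1 (shut) to 1 (fully open), so that 0 is half open, then the shift along the tool's x, y, z in m, then the turn about the tool's x in rad. In form: [[claw, dx, dy, dz, yaw], ...]. A call has 1 to 20 rows; each row is the pose to reach, as a shift and turn from the pose measured when the call began, along the tool's axes at that moment; what a row does not reach only later rows make up. A row lasts 1/10 s, in which the tool goes at most 50 mm and 8.59 degrees, less where a joint would pass 70% of its speed; a pose out of reach is approached as far as the arm can. A call with a gripper value outside its range is refused whole. The fingers move at their own pace and stop on an object; the grip force is fixed at half the most. Time passes only in rows, so rows that repeat a pose let the fingers close. It gives the time, the measured TCP pose, the force and the opening at its end, in the units of the state.
- monitor.read_state(): the state, without advancing time (a new reading comes with each control period).
- viewer.capture(name): name is "scene" or "side" or "wrist"; returns the picture (420x560x3 uint8, red, green, blue); there is no depth.
- viewer.camera_model(name): a dict with "vfov" (degrees; the focal length in pixels is half the picture's height over the tangent of half this angle, whatever the lens; pixels are square), "cx", "cy" (the principal point, pixels), "pose" (4x4, takes a point from camera to world coordinates). Camera axes: x right, y down, z forward; pixel columns grow to the right and rows downward; lengths in m; the calibration is good to about 2 mm. A picture is of the moment at which its call begins: read the wrist's pose just before it. camera_model takes no time and is no camera call; for the wrist camera it gives the pose at the moment of the call.
- bot.close_job(): hands the job in, once; it reports no verdict.
Trained networks look in the newest picture that a camera, given by its name, has taken for a name from the list of things; names that differ only in an ending like _2 or _b are one class to them, and where a whole thing is asked for, a point or a joint stands for the part that bears it (a point fixed in the world has none). Each returns a list of dicts, best first, with "p" (0 to 1); they miss things now and then, are a little off and sometimes report something else, mostly with a low value. They report only what shows in the picture. A call takes as long as a camera call.
- spotter.recognise(thing, camera): "position" ([column, row] as shares, 0 to 1, of the picture: columns of its width, rows of its height, amid what is visible of it).
The state is a dict: "t": time; "qpos": joint angles; "joint_velocities": joint speeds; "joint_torque": joint torques, N m; "ee_pos": TCP position; "orientation": TCP orientation; "wrist_force": force on the tool from outside, world axes, zero at the start; "moment": the same for the moment, N m; "width": opening from 0.0 (shut) to 1.0 (fully open).
Only numpy, scipy, OpenCV 4.12 (cv2) and the standard library are available. Lean on these libraries where they do the work, as an engineer would, in place of code of your own. Each camera call takes 0.05 s, during which the arm holds its last target.

## Working session

There is one attempt and no reset: what is moved stays moved. The work goes in short steps, Python scripts to look and compute and a tool call to move; the robot and the scene stay as the last step left them, time stands still between calls to the robot, and variables do not carry over. Pictures are saved under pics/ and viewed, and the job is handed in when it is done.

Besides the shell and the picture viewer there is one more tool, called after "Call:" as a command line: name --pt "numbers of a row" for each row, then --argument value for the rest. jog_arm: Moves the arm, as the interface text tells. Its arguments: {"type":"object","properties":{"motion":{"type":"array"}},"required":["motion"]}

```bash
mkdir -p pics
cat > h.py <<'E'
import numpy as np, cv2
from plant import monitor, viewer, bot, spotter
from scipy.spatial.transform import Rotation as R
def st():
    s=monitor.read_state()
    print('t',round(s['t'],2),'p',np.round(s['ee_pos'],4),'F',np.round(s['wrist_force'],1),'w',round(s['width'],3))
    print('R',np.round(R.from_rotvec(s['orientation']).as_matrix(),3).tolist()); return s
def snap(c,n):
    m=viewer.camera_model(c); im=viewer.capture(c); cv2.imwrite(f'pics/{n}.png',im[:,:,::-1]); return im,m
def ray(m,u,v,z):
    f=210/np.tan(np.radians(m['vfov']/2)); P=np.array(m['pose'])
    d=P[:3,:3]@np.array([(u-m['cx'])/f,(v-m['cy'])/f,1]); o=P[:3,3]
    return o+d*(z-o[2])/d[2]
def proj(m,p):
    f=210/np.tan(np.radians(m['vfov']/2)); P=np.array(m['pose'])
    c=P[:3,:3].T@(np.array(p)-P[:3,3]); return c[0]/c[2]*f+m['cx'],c[1]/c[2]*f+m['cy']
E
python3 - <<'E'
from h import *
st()
for c in ['scene','side']:
    im,m=snap(c,c+'1'); print(c,m['vfov'],m['cx'],m['cy'],np.round(m['pose'],3).tolist())
    for th in ['transformer','round_head','square_head','long_head','bush']:
        for d in spotter.recognise(th,c)[:3]:
            u,v=d['position'][0]*560,d['position'][1]*420
            print(th,round(d['p'],2),round(u),round(v),np.round(ray(m,u,v,.127),3))
E
```

```text
t 0.0 p [ 0.1932 -0.5413  0.2448] F [-0.1 -0.5  0.6] w 0.998
R [[-0.0, 0.336, -0.942], [0.001, -0.942, -0.336], [-1.0, -0.001, 0.0]]
scene 54.51551555296189 281.4001628087018 206.8999708725575 [[0.383, 0.802, -0.459, 0.973], [0.924, -0.332, 0.19, -0.122], [-0.0, -0.497, -0.868, 0.764], [0.0, 0.0, 0.0, 1.0]]
transformer 0.67 240 225 [ 0.642 -0.063  0.127]
round_head 0.46 171 315 [ 0.75  -0.216  0.127]
round_head 0.42 277 190 [0.599 0.024 0.127]
square_head 0.57 206 191 [ 0.552 -0.098  0.127]
long_head 0.75 241 188 [ 0.57  -0.035  0.127]
bush 0.47 246 224 [ 0.645 -0.053  0.127]
side 51.054240371893776 289.5969650849936 205.96723246762932 [[-0.694, -0.508, 0.51, 0.188], [-0.72, 0.504, -0.477, 0.416], [-0.015, -0.699, -0.715, 0.659], [0.0, 0.0, 0.0, 1.0]]
round_head 0.55 247 191 [0.646 0.09  0.127]
round_head 0.15 332 255 [0.447 0.088 0.127]
square_head 0.66 359 168 [ 0.547 -0.096  0.127]
long_head 0.75 328 177 [ 0.571 -0.037  0.127]
long_head 0.29 358 167 [ 0.55  -0.097  0.127]
bush 0.51 302 161 [ 0.636 -0.037  0.127]
```

View pics/scene1.png

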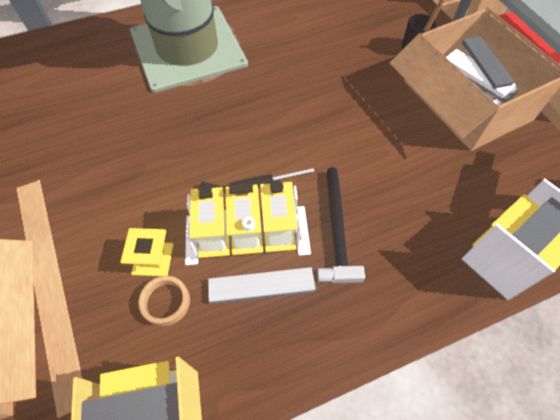

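View pics/side1.png

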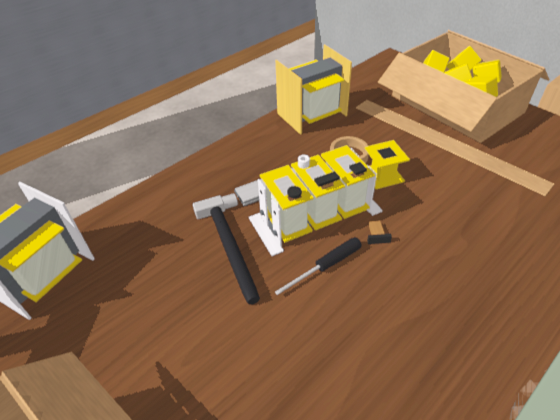

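The side view shows the round head at (294,191), the long one at (327,179) and the square one at (358,169). The bush is at (303,160). In the scene view the round head is at about (277,187) and the square one at (206,190).

Run:
```python
from h import *
ms=viewer.camera_model('side');mc=viewer.camera_model('scene')
for n,a in dict(r=(294,191),l=(327,179),s=(358,169)).items(): print(n,np.round(ray(ms,*a,.127),4))
for n,a in dict(r=(277,187),s=(206,190)).items(): print(n,np.round(ray(mc,*a,.127),4))
for c in ['side','scene']:
    im=cv2.imread(f'pics/{c}1.png')
    y,x=(130,230) if c=='side' else (160,170)
    cv2.imwrite(f'pics/{c}1z.png',cv2.resize(im[y:y+120,x:x+160],None,fx=5,fy=5,interpolation=2))
```

```text
r [0.5884 0.0304 0.127 ]
l [ 0.5689 -0.0333  0.127 ]
s [ 0.5473 -0.0936  0.127 ]
r [0.5937 0.0266 0.127 ]
s [ 0.5497 -0.0969  0.127 ]
```

View pics/side1z.png

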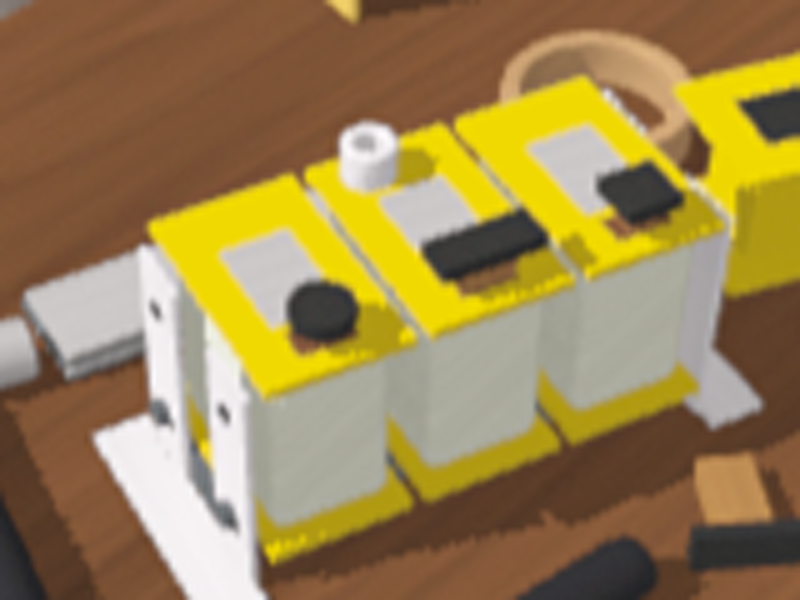

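View pics/scene1z.png

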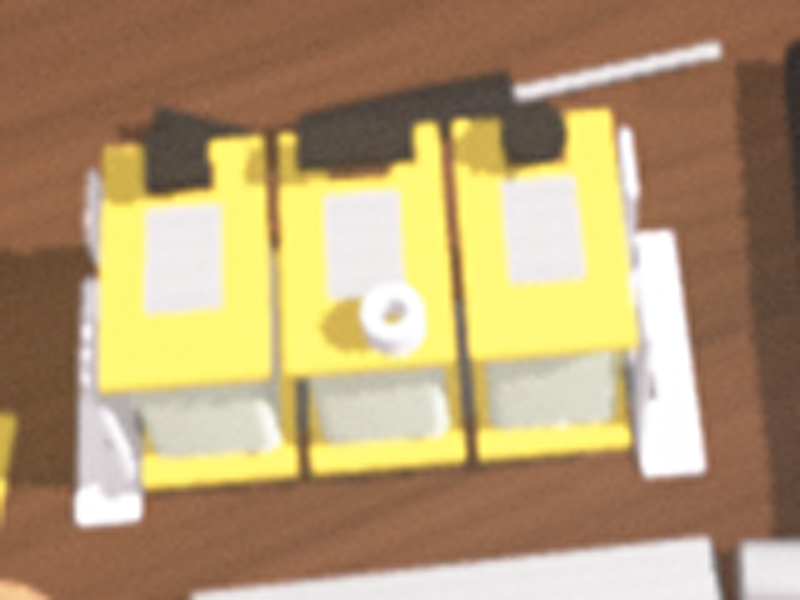

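Call:
jog_arm --pt "-1 0 -0.4 -0.56 -0.9" --pt "-1 0 -0.4 -0.56 -0.9" --pt "-1 0 -0.4 -0.56 -0.9" --pt "-1 0 -0.4 -0.56 -0.9" --pt "-1 0 -0.4 -0.56 -0.9" --pt "-1 0 -0.4 -0.56 -0.9" --pt "-1 0 -0.4 -0.56 -0.9" --pt "-1 0 -0.4 -0.56 -0.9" --pt "-1 0 -0.4 -0.56 -0.9" --pt "-1 0 -0.4 -0.56 -0.9" --pt "-1 0 -0.4 -0.56 -0.9" --pt "-1 0 -0.4 -0.56 -0.9" --pt "-1 0 -0.4 -0.56 -0.9" --pt "-1 0 -0.4 -0.56 -0.9" --pt "-1 0 -0.4 -0.56 -0.9" --pt "-1 0 -0.4 -0.56 -0.9" --pt "-1 0 -0.4 -0.56 -0.9" --pt "-1 0 -0.4 -0.56 -0.9"

```text
t: 2.4
ee_pos: [0.586, 0.0223, 0.2455]
orientation: [1.448, 1.035, -1.448]
wrist_force: [-0.5, -0.7, 0.2]
width: -0.003
```

Run:
```python
from h import *
s=st(); print(np.round(s['qpos'],2))
im,m=snap('wrist','w1')
print(np.round(m['pose'],3).tolist(),m['vfov'])
for th in ['round_head','square_head','long_head','bush']:
    for d in spotter.recognise(th,'wrist')[:2]:
        u,v=d['position'][0]*560,d['position'][1]*420
        print(th,round(d['p'],2),round(u),round(v),np.round(ray(m,u,v,.127),4))
```

```text
t 2.4 p [0.586  0.0223 0.2455] F [-0.5 -0.7  0.2] w -0.003
R [[0.0, 0.946, -0.324], [-0.0, -0.324, -0.946], [-1.0, 0.0, 0.0]]
[ 0.    0.73 -0.19  1.44  0.15  0.99 -0.56]
[[0.946, -0.312, -0.084, 0.607], [-0.323, -0.913, -0.251, 0.087], [0.002, 0.265, -0.964, 0.374], [0.0, 0.0, 0.0, 1.0]] 60.34653619518348
round_head 0.65 279 196 [0.591  0.0273 0.127 ]
round_head 0.56 212 290 [ 0.5187 -0.026   0.127 ]
square_head 0.78 273 362 [ 0.5423 -0.1017  0.127 ]
square_head 0.16 213 288 [ 0.5203 -0.0248  0.127 ]
long_head 0.42 276 193 [0.5892 0.0302 0.127 ]
bush 0.56 374 258 [ 0.6421 -0.0402  0.127 ]
bush 0.43 274 359 [ 0.5432 -0.0996  0.127 ]
```

View pics/w1.png

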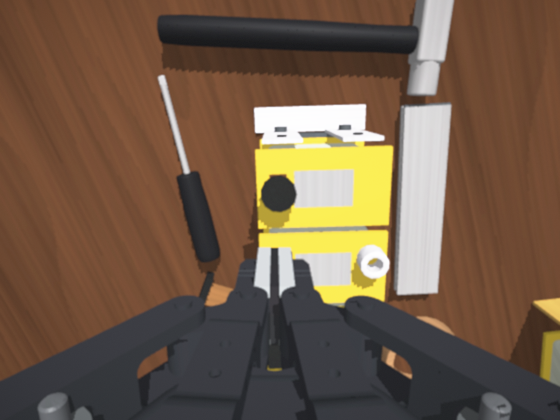

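The wrist view shows the round head at (279,194), giving (0.591, 0.029), which matches the other two cameras. The jaws line up with the transformer axes. I'll centre over the round head and descend to just above it.

Call:
jog_arm --pt "-1 0 0.003 -0.0075 0" --pt "-1 0.04 0.003 -0.0075 0" --pt "-1 0.08 0.003 -0.0075 0" --pt "-1 0.09 0.003 -0.0075 0" --pt "-1 0.095 0.003 -0.0075 0" --pt "-1 0.095 0.003 -0.0075 0" --pt "-1 0.095 0.003 -0.0075 0"

```text
t: 3.35
ee_pos: [0.5922, 0.0293, 0.152]
orientation: [1.449, 1.034, -1.445]
wrist_force: [0.4, 0.1, 0.1]
width: -0.002
```

Run:
```python
from h import *
st()
im,m=snap('side','s2')
cv2.imwrite('pics/s2z.png',cv2.resize(im[100:240,220:400,::-1],None,fx=4,fy=4,interpolation=2))
```

```text
t 3.35 p [0.5922 0.0293 0.152 ] F [0.4 0.1 0.1] w -0.002
R [[0.002, 0.946, -0.323], [0.0, -0.323, -0.946], [-1.0, 0.002, -0.001]]
```

View pics/s2z.png

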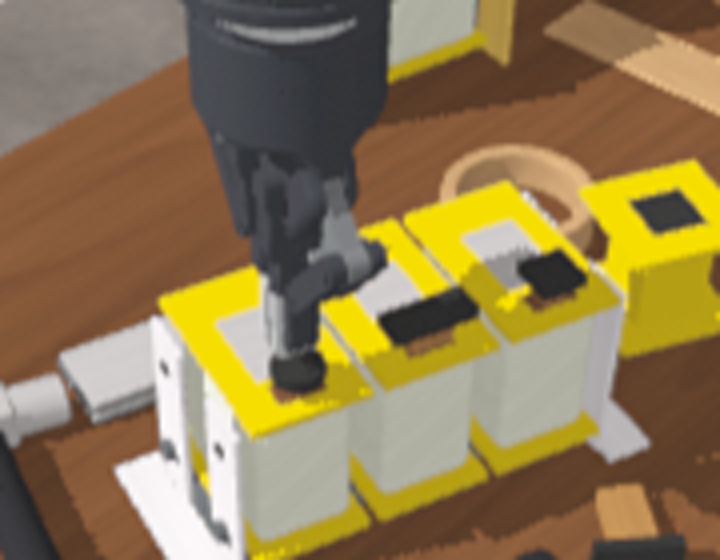

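The tip is centred over the round head. Now I'll press slowly.

Call:
jog_arm --pt "-1 0.003 0 0 0" --pt "-1 0.006 0 0 0" --pt "-1 0.008 0 0 0" --pt "-1 0.01 0 0 0" --pt "-1 0.012 0 0 0" --pt "-1 0.014 0 0 0" --pt "-1 0.016 0 0 0" --pt "-1 0.018 0 0 0" --pt "-1 0.018 0 0 0"

```text
t: 4.3
ee_pos: [0.5921, 0.0293, 0.1337]
orientation: [1.448, 1.034, -1.445]
wrist_force: [-2.5, -0.6, 3.3]
width: -0.002
```

Call:
jog_arm --pt "-1 0.001 0 0 0" --pt "-1 0.002 0 0 0" --pt "-1 0.002 0 0 0"

```text
t: 4.6
ee_pos: [0.5921, 0.0293, 0.1316]
orientation: [1.448, 1.034, -1.445]
wrist_force: [-0.4, -0.6, 4.3]
width: -0.001
```

Call:
jog_arm --pt "-1 0.001 0 0 0" --pt "-1 0.001 0 0 0"

```text
t: 4.8
ee_pos: [0.5922, 0.0293, 0.1307]
orientation: [1.448, 1.034, -1.445]
wrist_force: [-1.8, 0.4, 6.8]
width: -0.001
```

Call:
jog_arm --pt "-1 0.001 0 0 0" --pt "-1 0.001 0 0 0"

```text
t: 5.0
ee_pos: [0.5922, 0.0293, 0.1299]
orientation: [1.449, 1.034, -1.445]
wrist_force: [-4.1, -0.3, 11.4]
width: 0.001
```

The force now rises at about 5 N/mm at the expected home height (tip 0.116 + 2.3 mm of rubber give = 0.118), so it's on the stop. I'll lift and look.

Call:
jog_arm --pt "-1 0.0005 0 0 0" --pt "-1 0.0005 0 0 0"

```text
t: 5.2
ee_pos: [0.5922, 0.0293, 0.1297]
orientation: [1.449, 1.034, -1.445]
wrist_force: [-3.8, -1.0, 10.6]
width: -0.001
```

Call:
jog_arm --pt "-1 -0.01 0 0 0" --pt "-1 -0.05 0 0 0" --pt "-1 -0.06 0.0 0.04 0" --pt "-1 -0.06 0.0 0.085 0" --pt "-1 -0.06 0.0 0.132 0" --pt "-1 -0.06 0.0 0.132 0" --pt "-1 -0.06 0.0 0.132 0"

```text
t: 5.9
ee_pos: [0.5494, -0.0964, 0.1899]
orientation: [1.45, 1.033, -1.446]
wrist_force: [0.3, 1.6, 0.0]
width: 0.002
```

Run:
```python
from h import *
st()
im,m=snap('side','s3')
cv2.imwrite('pics/s3z.png',cv2.resize(im[100:240,220:400,::-1],None,fx=4,fy=4,interpolation=2))
im,m=snap('wrist','w3')
```

```text
t 5.9 p [ 0.5494 -0.0964  0.1899] F [0.3 1.6 0. ] w 0.002
R [[0.003, 0.946, -0.324], [0.0, -0.324, -0.946], [-1.0, 0.003, -0.001]]
```

View pics/s3z.png

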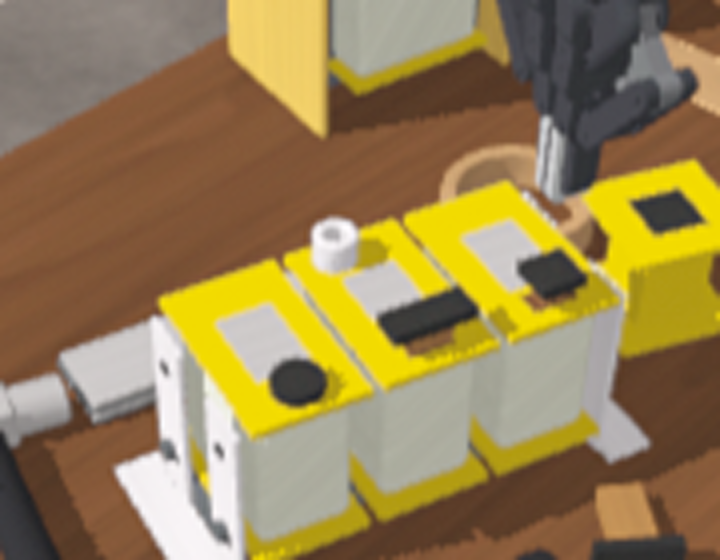

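View pics/w3.png

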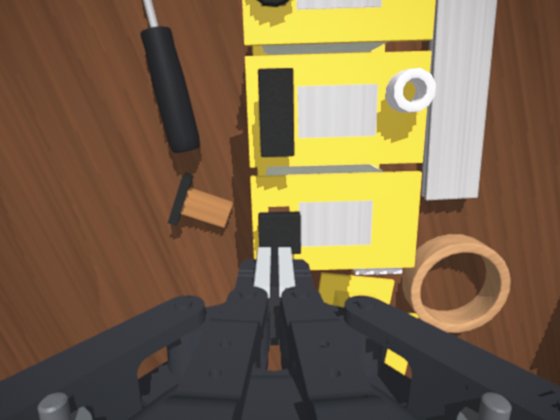

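The side view shows the round head seated on its flange with no wooden stem visible. The wrist view shows the square head at about (280,232) and the long head at (277,112). I'll check their coordinates.

Run:
```python
from h import *
m=viewer.camera_model('wrist')
for p in [(280,232),(277,112)]: print(np.round(ray(m,*p,.127),4))
for dz in(0,.132): print(dz,proj(m,np.array([.5494,-.0956,.127])+0),)
```

```text
[ 0.5522 -0.096   0.127 ]
[ 0.5714 -0.0336  0.127 ]
0 (np.float64(275.1109581134381), np.float64(232.8858013021707))
0.132 (np.float64(275.1109581134381), np.float64(232.8858013021707))
```

Call:
jog_arm --pt "-1 0.02 0 0 0" --pt "-1 0.035 0 0 0" --pt "-1 0.038 0 0 0" --pt "-1 0.038 0 0 0"

```text
t: 6.4
ee_pos: [0.5501, -0.0937, 0.1517]
orientation: [1.448, 1.036, -1.443]
wrist_force: [0.4, -0.2, -0.1]
width: -0.001
```

Call:
jog_arm --pt "-1 0.003 0 0 0" --pt "-1 0.006 0 0 0" --pt "-1 0.008 0 0 0" --pt "-1 0.01 0 0 0" --pt "-1 0.012 0 0 0" --pt "-1 0.014 0 0 0" --pt "-1 0.016 0 0 0" --pt "-1 0.018 0 0 0" --pt "-1 0.019 0 0 0" --pt "-1 0.02 0 0 0" --pt "-1 0.02 0 0 0"

```text
t: 7.5
ee_pos: [0.5502, -0.0937, 0.1316]
orientation: [1.448, 1.036, -1.443]
wrist_force: [-0.4, -0.5, 4.1]
width: -0.001
```

Call:
jog_arm --pt "-1 0.001 0 0 0" --pt "-1 0.001 0 0 0"

```text
t: 7.7
ee_pos: [0.5502, -0.0937, 0.1306]
orientation: [1.448, 1.036, -1.443]
wrist_force: [-0.9, -0.6, 7.3]
width: 0.0
```

Call:
jog_arm --pt "-1 0.001 0 0 0" --pt "-1 0.001 0 0 0"

```text
t: 7.9
ee_pos: [0.5502, -0.0937, 0.1298]
orientation: [1.448, 1.036, -1.443]
wrist_force: [-2.3, 0.9, 11.5]
width: -0.006
```

Call:
jog_arm --pt "-1 -0.01 0 0 0" --pt "-1 -0.05 0 0 0" --pt "-1 -0.06 0.0 -0.03 0" --pt "-1 -0.06 0.0 -0.064 0" --pt "-1 -0.06 0.0 -0.064 0" --pt "-1 -0.06 0.0 -0.064 0"

```text
t: 8.5
ee_pos: [0.5704, -0.0327, 0.1901]
orientation: [1.447, 1.037, -1.442]
wrist_force: [-0.2, -0.4, 0.9]
width: -0.002
```

Run:
```python
from h import *
st()
im,m=snap('side','s4')
cv2.imwrite('pics/s4z.png',cv2.resize(im[100:240,220:400,::-1],None,fx=4,fy=4,interpolation=2))
```

```text
t 8.5 p [ 0.5704 -0.0327  0.1901] F [-0.2 -0.4  0.9] w -0.002
R [[0.002, 0.948, -0.32], [0.001, -0.32, -0.948], [-1.0, 0.002, -0.002]]
```

View pics/s4z.png

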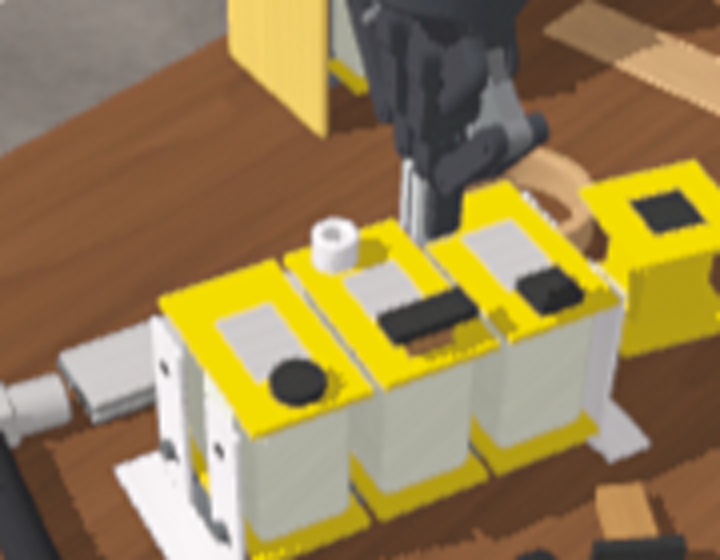

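The square head is home too. Next is the long head.

Call:
jog_arm --pt "-1 0.02 0 0 0" --pt "-1 0.035 0 0 0" --pt "-1 0.038 0 0 0" --pt "-1 0.038 0 0 0"

```text
t: 8.95
ee_pos: [0.5702, -0.0343, 0.1519]
orientation: [1.447, 1.035, -1.445]
wrist_force: [0.5, -0.0, -0.6]
width: -0.0
```

Call:
jog_arm --pt "-1 0.003 0 0 0" --pt "-1 0.006 0 0 0" --pt "-1 0.008 0 0 0" --pt "-1 0.01 0 0 0" --pt "-1 0.012 0 0 0" --pt "-1 0.014 0 0 0" --pt "-1 0.016 0 0 0" --pt "-1 0.018 0 0 0" --pt "-1 0.019 0 0 0" --pt "-1 0.02 0 0 0" --pt "-1 0.02 0 0 0"

```text
t: 10.05
ee_pos: [0.5703, -0.0343, 0.1319]
orientation: [1.447, 1.035, -1.445]
wrist_force: [-0.3, -1.7, 3.4]
width: -0.001
```

Call:
jog_arm --pt "-1 0.001 0 0 0" --pt "-1 0.001 0 0 0"

```text
t: 10.25
ee_pos: [0.5703, -0.0343, 0.1309]
orientation: [1.447, 1.035, -1.445]
wrist_force: [-0.7, -1.0, 5.7]
width: 0.001
```

Call:
jog_arm --pt "-1 0.001 0 0 0" --pt "-1 0.001 0 0 0"

```text
t: 10.45
ee_pos: [0.5703, -0.0343, 0.1301]
orientation: [1.447, 1.035, -1.444]
wrist_force: [-1.9, -1.6, 9.9]
width: 0.001
```

Call:
jog_arm --pt "-1 0.0005 0 0 0" --pt "-1 0.0005 0 0 0"

```text
t: 10.65
ee_pos: [0.5703, -0.0343, 0.1298]
orientation: [1.447, 1.035, -1.444]
wrist_force: [-3.0, -2.0, 10.4]
width: -0.001
```

Call:
jog_arm --pt "-1 -0.01 0 0 0" --pt "-1 -0.05 0 0 0" --pt "-1 -0.1 0 0.02 0" --pt "-1 -0.12 -0.04 0.06 0" --pt "-1 -0.12 -0.06 0.1 0" --pt "-1 -0.12 -0.06 0.14 0" --pt "-1 -0.12 -0.06 0.14 0" --pt "-1 -0.12 -0.06 0.14 0"

```text
t: 11.45
ee_pos: [0.4681, -0.148, 0.25]
orientation: [1.449, 1.034, -1.445]
wrist_force: [-0.2, 1.0, -0.1]
width: -0.002
```

Run:
```python
from h import *
st()
im,m=snap('side','s5')
cv2.imwrite('pics/s5z.png',cv2.resize(im[100:240,220:400,::-1],None,fx=4,fy=4,interpolation=2))
snap('scene','c5')
```

```text
t 11.45 p [ 0.4681 -0.148   0.25  ] F [-0.2  1.  -0.1] w -0.002
R [[0.003, 0.946, -0.323], [0.0, -0.323, -0.946], [-1.0, 0.002, -0.001]]
```

View pics/s5z.png

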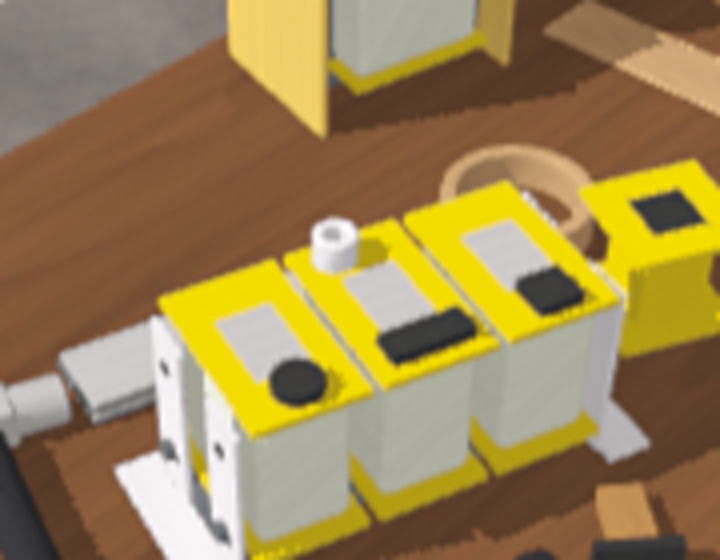

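View pics/c5.png

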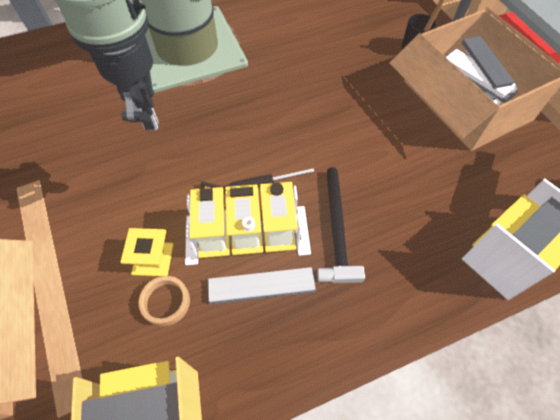

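All three heads are on their flanges with no stem showing, the arm is clear, and the bush, bobbin, tape, yoke, hammer and screwdriver are where they were.

```bash
python3 -c "
from h import *
print(bot.close_job())"
```

```text
the job is handed in; nothing more can be done
None
```

I pressed all three keys home with closed fingertips, in the order round, square, long, and handed the job in at about 11.5 s.

- **Pressing:** Each key went down until the force climbed at about 5 N/mm, meaning the rubber was compressing against the stop. It then read 10–12 N. Adding back the rubber's give puts each head top at about 118 mm, its home height.
- **Order:** I lifted off after each key and checked the side view before starting the next one.
- **Last pictures:** All three heads rest on their flanges with no stem showing. The bush, bobbin, tape, yoke, hammer and screwdriver look where they were. The spare key was only partly in the last close-up, and what shows has not moved.
- **Disagreements:** The networks placed a few heads wrongly, for example reporting the spare key as the round head, so I used positions read from the pictures. These agreed to about 2–5 mm between cameras. No check failed.

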